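# Weed out the weak bag clip

## Task

Try the three yellow spring clips one after another, first the one on the blue square, then white, then red, by pressing the raised handle well down to feel its spring. Slide the one with the weak spring along the counter, without lifting it, wholly into the open reject pen, then push the pen's swing bar over its centre so that it drops shut across the mouth. Leave the two good clips where they lie on their squares and everything else alone.

Things in the scene. Friction and masses are not known exactly. Their poses are not given: they have to be found in the camera images.
- clip_a_mid (a point): middle of one of three look-alike yellow spring clips (order on the squares varies), 20 mm above the counter. It lies flat: lower plate 96 long (x), 36 wide (y), 10 thick, from 50 mm behind this point (-x, handle end, towards the robot) to 46 mm ahead (+x, jaws); 31 mm high at the pivot cheeks, 43 mm at the raised handle's end. About 95 g, slides easily.
- clip_a_press (a point): the place to press on that clip's raised upper handle: on its upper face, 8 mm in from the handle's end, 31 mm to -x of the clip's middle and about 42 mm above the counter; it moves with the handle. The handle is 36 mm wide
- clip_a_lever (a joint): how far that clip's upper handle is pressed, rad: 0 jaws shut, 0.40 at its stop (handle level, pressing place about 16 mm lower); well pressed is above 0.22. It springs back. A good clip needs about 8 to 9 N at 0.2 and 12 to 15 N near the stop; a weak one only 2 to 4 N
- clip_b_mid (a point): middle of one of three look-alike yellow spring clips (order on the squares varies), 20 mm above the counter. It lies flat: lower plate 96 long (x), 36 wide (y), 10 thick, from 50 mm behind this point (-x, handle end, towards the robot) to 46 mm ahead (+x, jaws); 31 mm high at the pivot cheeks, 43 mm at the raised handle's end. About 95 g, slides easily.
- clip_b_press (a point): the place to press on that clip's raised upper handle: on its upper face, 8 mm in from the handle's end, 31 mm to -x of the clip's middle and about 42 mm above the counter; it moves with the handle. The handle is 36 mm wide
- clip_b_lever (a joint): how far that clip's upper handle is pressed, rad: 0 jaws shut, 0.40 at its stop (handle level, pressing place about 16 mm lower); well pressed is above 0.22. It springs back. A good clip needs about 8 to 9 N at 0.2 and 12 to 15 N near the stop; a weak one only 2 to 4 N
- clip_c_mid (a point): middle of one of three look-alike yellow spring clips (order on the squares varies), 20 mm above the counter. It lies flat: lower plate 96 long (x), 36 wide (y), 10 thick, from 50 mm behind this point (-x, handle end, towards the robot) to 46 mm ahead (+x, jaws); 31 mm high at the pivot cheeks, 43 mm at the raised handle's end. About 95 g, slides easily.
- clip_c_press (a point): the place to press on that clip's raised upper handle: on its upper face, 8 mm in from the handle's end, 31 mm to -x of the clip's middle and about 42 mm above the counter; it moves with the handle. The handle is 36 mm wide
- clip_c_lever (a joint): how far that clip's upper handle is pressed, rad: 0 jaws shut, 0.40 at its stop (handle level, pressing place about 16 mm lower); well pressed is above 0.22. It springs back. A good clip needs about 8 to 9 N at 0.2 and 12 to 15 N near the stop; a weak one only 2 to 4 N
- sq_blue (a point): centre of the blue square, flat on the counter on the grey sorting mat (painted, nothing rises above 1 mm). The squares measure 116 x 84 mm and lie 100 mm apart in a row along y: blue at the robot's left (+y), then white, then red. One clip lies on each
- sq_white (a point): centre of the white square, the middle one
- sq_red (a point): centre of the red square, at the robot's right (-y)
- pen: reject pen: fixed three-sided metal tray, its mouth towards its own -y (the robot's right). Origin at the centre of its floor. Inside 150 mm wide (x) and 112 mm deep (y, mouth at -55 mm, back wall at +57 mm); walls 4 mm thick and 30 mm high, floor level with the counter, no sill. The bar's pivot stands at x -115, y -63 mm, 22 mm up, on a bracket 34 mm high
- bar (a joint): swing-over bar of the pen, rad: 0 standing open, leaning 0.45 back towards the pen's -x (the robot); 0.45 upright, the centre; past it the bar falls by its own weight to 2.02, lying level across the mouth along the pen's +x, 16 mm clear of the counter. It turns in the plane y = -63 mm of the pen
- bar_knob (a point): centre of the red ball knob, 22 mm across, at the bar's free end, 185 mm from the pivot; about 190 mm above the counter when open. The bar is a steel rod 12 mm thick, 0.12 kg; less than 2 N at the knob moves it
- stapler: blue metal stapler, 125 mm long; origin at the underside; a bystander to be left alone
- mallet: small wooden mallet, 215 mm long; origin at the underside; a bystander to be left alone
- pliers: chrome pliers, 160 mm long, 12 mm high, lying between the mat and the pen; origin at the underside; a bystander to be left alone
- nozzle: green plastic spray nozzle, 60 mm high; origin at the underside; a bystander to be left alone
- dabba: empty stainless steel dabba, 110 mm across, 65 mm high; origin at the underside; a bystander to be left alone
- spoon: steel spoon; origin at the underside; a bystander to be left alone
Not all that is in view belongs to the job. Leave any pink look-alike of the part that bears clip_a_mid alone.

How it is judged:
By the outcome, as a careful person would: the job done as asked, in the order asked, and still so for the second after the job is handed in, with the robot touching nothing.
It also fails if it takes over 72 s, if anything falls off the work surface, if the arm or the gripper's body presses on something with over 40 N, if the wrist force passes 120 N, or if a joint passes its speed limit or range.

## Robot

A 7-joint arm with a two-finger parallel gripper is mounted at the origin on the work surface. World frame = base frame: x ahead of the robot, y to its left, z up, the work surface at z = 0. Lengths are in m, angles in degrees, forces in N, time in s.
With the tool pointing down it reaches from about 0.4 to 0.85 m from the base axis. Payload 4.5 kg.
Tool frame: the origin (TCP) lies midway between the tips of the shut fingers; the grasp point (between the pads) lies 19 mm behind it (env.pinch_z is the distance from the TCP to the grasp point, in m); z points along the fingers, y is the line along which they close (so a half turn about z gives the same grasp; the last joint's range is limited). The gripper opens to 85 mm and grips with 20 to 120 N. Pads are 22 mm wide; open, the fingers measure 114 mm over their backs; the gripper's body (76 mm by 85 mm) begins 54 mm behind the grasp point. The pads swing forward as they close: fully open they stand 13 mm farther back than shut.
Start: joints at [78.828, 39.483, -11.15, 89.685, 9.013, 51.709, -12.324], TCP at [0.142, -0.609, 0.231] pointing down, gripper open.
Joint ranges: [-172.22, 172.22], [-26.19, 119.32], [-84.43, 86.54], [7.71, 146.69], [-57.33, 237.33], [2.42, 119.75], [-152.13, 152.13]. Speed limits (degrees/s): [147.25, 147.25, 180, 180, 180, 180, 180].

## Interface

Orientations are given as a 3x3 rotation matrix whose columns are the frame's x, y, z axes.
In Python, from cell import env gives the robot as it stands.
- The arm moves only by the shell command python3 -m jog 'ROWS'. ROWS is text: rows parted by semicolons, each of 5 numbers parted by spaces: the finger opening in m, from 0 to 0.0854, then the shift along the tool's x, y, z in m, then the turn about the tool's z in degrees. In form: grip x y z turn; .... A call has 1 to 12 rows; each row shifts and turns the commanded pose from where the row before left it, along the tool's axes as they then stand; what a row does not reach is not made up. A row lasts 1/12 s, in which the tool goes at most 41.7 mm and 7.16 degrees, less where a joint would pass 70% of its speed; a pose out of reach is approached as far as the arm can. A call with a gripper value outside its range is refused whole. The fingers move at their own pace and stop on an object; the grip force is fixed at half the most. Time passes only in rows, so rows that do not move let the fingers close. It gives the time, the measured TCP pose, the force, the opening and the grip force at its end, in the units of the state.
- env.read_state(): the state, without advancing time (a new reading comes with each control period).
- env.snapshot(name): name is "scene" or "side" or "wrist"; returns the picture (480x640x3 uint8, red, green, blue); there is no depth.
- env.camera_model(name): a dict with "K" (3x3 intrinsics, pixels), "D" ([k1, k2, p1, p2, k3] as OpenCV has them; the pictures are not rectified), "extrinsics" (4x4, takes a point from world to camera coordinates); the wrist camera has in their place "T_tool_cam" (4x4, takes a point from camera to tool coordinates, whose origin is the TCP and whose axes are the flange's). Camera axes: x right, y down, z forward; pixel columns grow to the right and rows downward; lengths in m; the calibration is good to about 2 mm. A picture is of the moment at which its call begins: read the wrist's pose just before it. camera_model takes no time and is no camera call.
- env.sign_off(): hands the job in; it is judged then, once.
Trained networks look in the newest picture that a camera, given by its name, has taken for a name from the list of things; names that differ only in an ending like _2 or _b are one class to them, and where a whole thing is asked for, a point or a joint stands for the part that bears it (a point fixed in the world has none). Each returns a list of dicts, best first, with "p" (0 to 1); they miss things now and then, are a little off and sometimes report something else, mostly with a low value. They report only what shows in the picture. A call takes as long as a camera call. They do not tell look-alikes from the thing itself.
- env.boxes_of(camera, target): "centre" ([x, y, z] in m, in world coordinates, good to about 4 mm: the middle of the surface that is visible of it).
The state is a dict: "time": time; "qpos": joint angles; "qvel": joint speeds; "tau": joint torques, N m; "position": TCP position; "tcp_rot": TCP orientation; "contact_force": force on the tool from outside, world axes, zero at the start; "wrist_torque": the same for the moment, N m; "gripper_width": opening from 0.0 (shut) to 1.0 (fully open); "grasp_force": force on a finger pad.
Only numpy, scipy, OpenCV 4.12 (cv2) and the standard library are available. Lean on these libraries where they do the work, as an engineer would, in place of code of your own. Each camera call takes 0.05 s, during which the arm holds its last target. There are 200 camera calls.

## Working session

There is one attempt and no reset: what is moved stays moved. The work goes in short steps, Python scripts to look and compute and a shell command to move; the robot and the scene stay as the last step left them, time stands still between calls to the robot, and variables do not carry over. Pictures are saved under pics/ and viewed, at most 11 in all, crops included, and the job is handed in when it is done.

```bash
mkdir -p pics; ls
python3 - <<'E'
from cell import env
import cv2,numpy as np
s=env.read_state(); print(s['time'],s['position'],np.round(s['tcp_rot'],3).tolist(),s['gripper_width'])
for c in ['scene','side']:
    im=env.snapshot(c); cv2.imwrite(f'pics/{c}0.png',im[:,:,::-1])
    for t in ['clip_a_mid','clip_a_press','sq_blue','sq_white','sq_red','pen','bar','bar_knob','pliers','stapler','mallet','nozzle','dabba','spoon']:
        print(c,t,[(np.round(d['centre'],3).tolist(),round(d['p'],2)) for d in env.boxes_of(c,t)][:6])
E
```

```text
pics
0.0 [ 0.14155672 -0.60803507  0.23047031] [[0.974, 0.227, -0.001], [0.227, -0.974, 0.002], [-0.0, -0.002, -1.0]] 0.9962471341087609
scene clip_a_mid [([0.324, -0.19, 0.027], 0.93), ([0.474, -0.16, 0.028], 0.91), ([0.637, -0.21, 0.021], 0.6), ([0.476, -0.066, 0.022], 0.46), ([0.597, 0.235, 0.001], 0.32), ([0.463, -0.153, 0.027], 0.22)]
scene clip_a_press [([0.463, -0.155, 0.027], 0.87), ([0.318, -0.193, 0.03], 0.82), ([0.624, -0.205, 0.028], 0.77)]
scene sq_blue [([0.487, -0.182, -0.0], 0.74)]
scene sq_white [([0.485, -0.18, -0.0], 0.74), ([0.595, 0.241, 0.001], 0.25)]
scene sq_red [([0.486, -0.179, -0.0], 0.82), ([0.789, 0.071, 0.054], 0.24)]
scene pen [([0.595, 0.239, 0.003], 0.94)]
scene bar [([0.532, -0.411, 0.033], 0.38)]
scene bar_knob [([0.459, 0.176, 0.114], 0.6)]
scene pliers [([0.397, 0.077, 0.006], 0.62)]
scene stapler [([0.399, 0.075, 0.007], 0.7), ([0.79, -0.103, 0.037], 0.63), ([0.464, -0.156, 0.03], 0.59), ([0.46, 0.172, 0.113], 0.46), ([0.476, -0.065, 0.019], 0.16)]
scene mallet [([0.53, -0.413, 0.033], 0.86)]
scene nozzle [([0.793, 0.072, 0.053], 0.8)]
scene dabb
[... 288 characters left out ...]
de clip_a_press [([0.623, -0.203, 0.029], 0.8), ([0.461, -0.155, 0.031], 0.65)]
side sq_blue [([0.467, -0.121, -0.004], 0.59)]
side sq_white [([0.469, -0.118, 0.002], 0.67)]
side sq_red [([0.465, -0.122, -0.0], 0.65)]
side pen [([0.611, 0.24, 0.0], 0.91), ([0.466, -0.122, -0.002], 0.43), ([0.462, -0.152, 0.027], 0.4)]
side bar [([0.444, 0.179, 0.137], 0.58)]
side bar_knob [([0.44, 0.185, 0.14], 0.56), ([0.469, -0.247, 0.021], 0.46)]
side pliers [([0.387, 0.083, 0.017], 0.85)]
side stapler [([0.765, -0.084, 0.036], 0.73)]
side mallet [([0.51, -0.402, 0.036], 0.63)]
side nozzle [([0.778, 0.083, 0.054], 0.48)]
side dabba [([0.63, -0.464, 0.038], 0.96)]
side spoon [([0.626, 0.497, 0.011], 0.94)]
```

View pics/scene0.png

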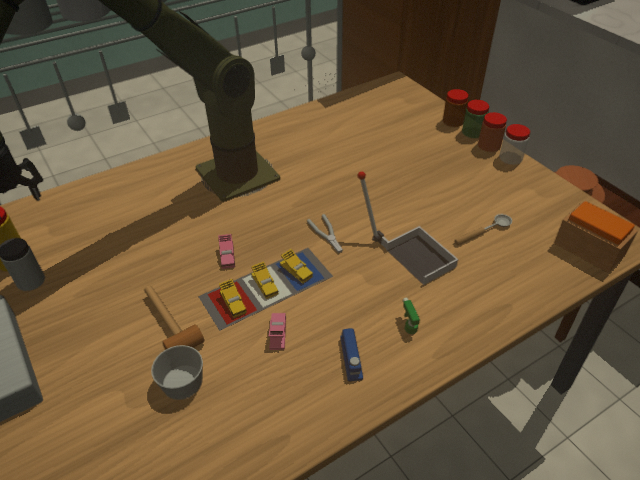

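View pics/side0.png

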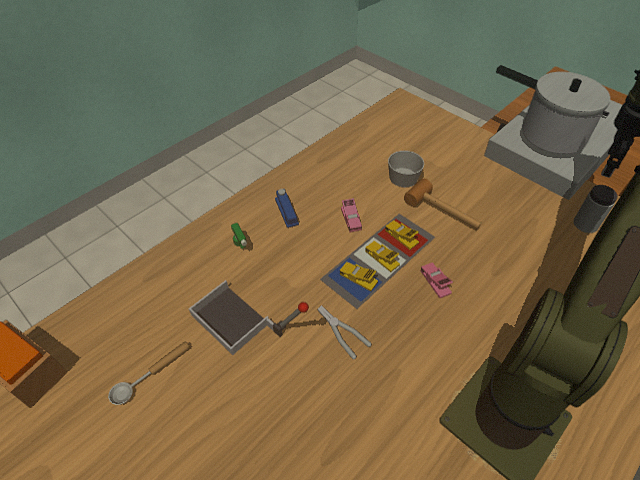

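Yellow clips in the scene view: red square (232,298), white (264,280), blue (296,266). The pink look-alikes are at (227,250) and (277,330), off the mat. The pen is at (420,255), the bar knob at (361,175) and the pliers at (325,235).

```bash
cat > h.py <<'E'
from cell import env
import cv2,numpy as np
def cam(name,state=None):
    m=env.camera_model(name);K=np.array(m['K']);D=np.array(m['D'])
    if name=='wrist':
        T=np.eye(4);T[:3,:3]=state['tcp_rot'];T[:3,3]=state['position'];E=np.linalg.inv(T@np.array(m['T_tool_cam']))
    else: E=np.array(m['extrinsics'])
    return K,D,E
def ray(c,px):
    K,D,E=c;u=cv2.undistortPoints(np.array([[px]],float),K,D)[0,0]
    R,t=E[:3,:3],E[:3,3];return -R.T@t,R.T@np.array([u[0],u[1],1])
def onplane(c,px,z):
    o,d=ray(c,px);return o+d*(z-o[2])/d[2]
def proj(c,P):
    K,D,E=c;return cv2.projectPoints(np.atleast_2d(np.array(P,float)),cv2.Rodrigues(E[:3,:3])[0],E[:3,3],K,D)[0][:,0]
def tri(c1,p1,c2,p2):
    o1,d1=ray(c1,p1);o2,d2=ray(c2,p2);A=np.stack([d1,-d2],1)
    s=np.linalg.lstsq(A,o2-o1,rcond=None)[0];a=o1+s[0]*d1;b=o2+s[1]*d2
    return (a+b)/2,np.linalg.norm(a-b)
E
python3 - <<'E'
from h import *
a=cv2.imread('pics/scene0.png');b=cv2.imread('pics/side0.png')
A=cv2.resize(a[155:325,195:465],None,fx=2.9,fy=2.9,interpolation=cv2.INTER_CUBIC)
cv2.imwrite('pics/cropscene.png',A[:600,:800])
cs,cd=cam('scene'),cam('side')
for n,im,c in(('sc',a,cs),('si',b,cd)):
    hsv=cv2.cvtColor(im,cv2.COLOR_BGR2HSV);m=cv2.inRange(hsv,(22,150,80),(34,255,255))
    k,l,st,ce=cv2.connectedComponentsWithStats(m)
    for i in range(1,k):
        if st[i,4]>60: print(n,st[i],onplane(c,ce[i],.025).round(3))
    # red knob
    m=cv2.inRange(hsv,(0,170,90),(6,255,255))|cv2.inRange(hsv,(174,170,90),(180,255,255))
    k,l,st,ce=cv2.connectedComponentsWithStats(m)
    print([(st[i].tolist(),ce[i].round(1).tolist()) for i in range(1,k) if st[i,4]>15])
print(env.camera_model('wrist')['T_tool_cam'],env.camera_model('wrist')['K'])
E
```

```text
sc [280 249  33  31 422] [ 0.472 -0.063  0.025]
sc [252 262  26  33 394] [ 0.469 -0.156  0.025]
sc [219 279  26  35 414] [ 0.478 -0.253  0.025]
[([447, 89, 21, 11, 183], [457.3, 94.1]), ([468, 99, 21, 12, 193], [477.8, 104.8]), ([484, 112, 23, 13, 206], [495.1, 118.1]), ([507, 124, 23, 13, 231], [518.0, 130.1]), ([359, 172, 6, 4, 23], [361.4, 173.6]), ([0, 207, 5, 11, 41], [1.6, 211.8]), ([235, 282, 21, 33, 197], [245.6, 300.1]), ([208, 289, 31, 35, 239], [219.8, 306.1])]
si [386 221  33  28 376] [ 0.468 -0.243  0.025]
si [366 241  34  30 392] [ 0.46  -0.148  0.025]
si [340 262  38  29 465] [ 0.462 -0.055  0.025]
[([378, 229, 50, 27, 349], [402.7, 242.4]), ([298, 302, 10, 10, 75], [302.8, 306.8])]
[[ 7.48932969e-04 -9.56065368e-01 -2.93152607e-01  7.57752680e-02]
 [ 9.99999583e-01  5.63065982e-04  7.18413436e-04 -6.40564574e-05]
 [-5.21785946e-04 -2.93153022e-01  9.56065392e-01 -1.42379817e-01]
 [ 0.00000000e+00  0.00000000e+00  0.00000000e+00  1.00000000e+00]] [[412.05842201   0.         318.28340602]
 [  0.         412.05842201 247.20278785]
 [  0.           0.           1.        ]]
```

View pics/cropscene.png

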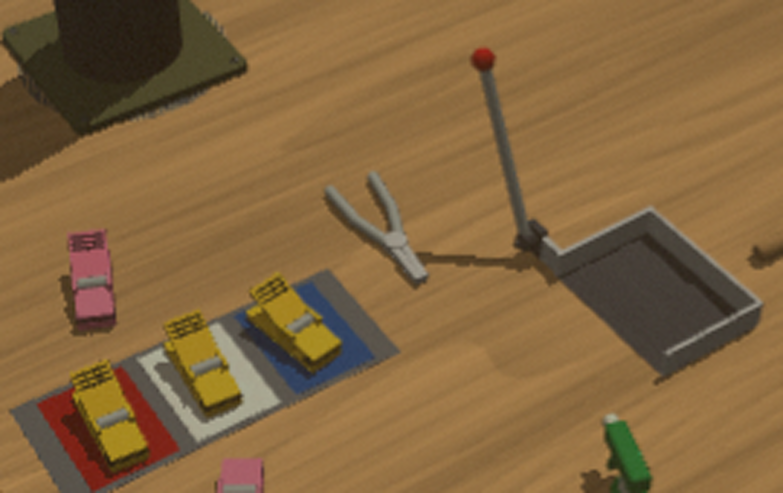

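The crop confirms the three yellow clips on the red, white and blue squares, with handle ends towards the robot and yaws differing slightly. The bar is open, with its knob at the top. Next I move the wrist camera over the mat.

```bash
python3 -m jog '0 0 0 0 6.5;0 0 0 0 6.5;0 0.021 -0.031 0 0;0 0.021 -0.031 0 0;0 0.021 -0.031 0 0;0 0.021 -0.031 0 0;0 0.021 -0.031 0 0;0 0.021 -0.031 0 0;0 0.021 -0.031 0 0;0 0.021 -0.031 0 0;0 0.021 -0.031 0 0;0 0.021 -0.031 0 0'
python3 -m jog '0 0.021 -0.031 0 0;0 0.021 -0.031 0 0;0 0.021 -0.031 0 0;0 0.021 -0.031 0 0;0 0.021 -0.031 0 0;0 0 0 0 0;0 0 0 0 0'
python3 - <<'E'
from h import *
s=env.read_state();c=cam('wrist',s);im=env.snapshot('wrist')[:,:,::-1].copy();cv2.imwrite('pics/w1.png',im)
print(s['time'],s['position'].round(4),s['tcp_rot'].round(3).tolist(),s['contact_force'])
hsv=cv2.cvtColor(im,cv2.COLOR_BGR2HSV);m=cv2.inRange(hsv,(22,150,60),(34,255,255))
k,l,st,ce=cv2.connectedComponentsWithStats(m)
for i in range(1,k):
    if st[i,4]>200: print(st[i],ce[i].round(),onplane(c,ce[i],.03).round(3))
for t in ['clip_a_mid','clip_a_press','sq_blue','sq_white','sq_red','pliers']:
    print(t,[(np.round(d['centre'],3).tolist(),round(d['p'],2)) for d in env.boxes_of('wrist',t)][:5])
E
```

```text
time: 2.5
position: [0.3521, -0.2969, 0.2316]
tcp_rot: [[1.0, 0.002, 0.001], [0.002, -1.0, -0.0], [0.001, 0.0, -1.0]]
contact_force: [0.8, 0.1, 0.5]
gripper_width: 0.0
grasp_force: 0.0
time: 3.08
position: [0.4575, -0.1405, 0.2314]
tcp_rot: [[1.0, 0.008, 0.001], [0.008, -1.0, 0.001], [0.001, -0.001, -1.0]]
contact_force: [-0.5, -0.5, -0.1]
gripper_width: 0.002
grasp_force: 0.0
3.0833 [ 0.4575 -0.1405  0.2314] [[1.0, 0.008, 0.001], [0.008, -1.0, 0.001], [0.001, -0.001, -1.0]] [-0.49904425 -0.51720868 -0.12004776]
[ 415  131   62  113 4570] [447. 189.] [ 0.48  -0.248  0.03 ]
[ 196  138   64  113 4427] [227. 195.] [ 0.474 -0.063  0.03 ]
[ 312  142   49  112 3908] [336. 197.] [ 0.472 -0.155  0.03 ]
clip_a_mid [([0.34, -0.202, 0.021], 0.81), ([0.601, -0.191, 0.022], 0.81), ([0.472, -0.16, 0.03], 0.72), ([0.474, -0.254, 0.03], 0.39)]
clip_a_press [([0.464, -0.154, 0.032], 0.9), ([0.596, -0.191, 0.019], 0.73), ([0.345, -0.203, 0.018], 0.68)]
sq_blue [([0.48, -0.136, 0.002], 0.62), ([0.475, -0.252, 0.032], 0.39)]
sq_white [([0.482, -0.141, 0.0], 0.66)]
sq_red [([0.49, -0.139, 0.006], 0.83)]
pliers [([0.402, 0.078, 0.009], 0.86)]
```

View pics/w1.png

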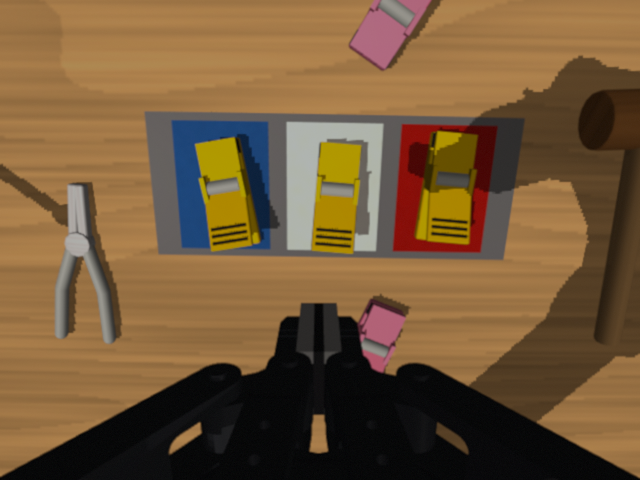

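The view shows the handle grips (black lines) at about (235,237) on blue, (333,239) on white and (449,230) on red. The silver pivots are at (222,186), (338,189) and (456,180). The pliers sit left of the mat, at (75,250).

Run:
```python
from h import *
s=env.read_state();c=cam('wrist',s)
for n,h,p,e in (('blue',(234,237),(222,186),(236,248)),('white',(333,239),(338,189),(332,252)),('red',(449,230),(456,180),(448,243))):
    H=onplane(c,h,.042);P=onplane(c,p,.035);E=onplane(c,e,.043);print(n,H.round(4),P.round(4),E.round(4),np.degrees(np.arctan2(*(P-H)[1::-1])).round(1))
# mat corners, pliers
for p in ((146,112),(524,119),(503,259),(159,254),(60,337),(112,340),(78,184),(90,184)): print(p,onplane(c,p,0.0).round(3))
cs,cd=cam('scene'),cam('side')
K=tri(cs,(361.5,175.5),cd,(302.8,306.8));print('knob',K)
# pen: scene crop px -> full
f=lambda x,y:(195+x/2.9,155+y/2.9)
for n,x,y,z in(('pivot',523,238,.022),('FLwalltop',560,252,.03),('backleft',651,209,.03),('backright',760,300,.03),('frontright',668,352,.03)): print(n,onplane(cs,f(x,y),z).round(3))
```

```text
blue [ 0.4382 -0.0739  0.042 ] [ 0.4798 -0.0651  0.035 ] [ 0.4289 -0.0752  0.043 ] 11.9
white [ 0.4365 -0.1567  0.042 ] [ 0.4773 -0.1606  0.035 ] [ 0.4254 -0.1559  0.043 ] -5.5
red [ 0.4443 -0.2533  0.042 ] [ 0.4848 -0.2574  0.035 ] [ 0.4333 -0.2531  0.043 ] -5.8
(146, 112) [0.539 0.005 0.   ]
(524, 119) [ 0.533 -0.324  0.   ]
(503, 259) [ 0.405 -0.322  0.   ]
(159, 254) [0.41  0.008 0.   ]
(60, 337) [0.32 0.12 0.  ]
(112, 340) [0.317 0.067 0.   ]
(78, 184) [0.477 0.074 0.   ]
(90, 184) [0.477 0.063 0.   ]
knob (array([0.42172871, 0.17941973, 0.18689413]), np.float64(0.0028511283344067337))
pivot [0.5   0.18  0.022]
FLwalltop [0.541 0.193 0.03 ]
backleft [0.542 0.303 0.03 ]
backright [0.692 0.307 0.03 ]
frontright [0.696 0.195 0.03 ]
```

```bash
python3 -m jog '0 -0.010 -0.034 0.015 0.5;0 -0.010 -0.034 0.015 0;0 0 0 0.035 0;0 0 0 0.035 0;0 0 0 0.035 0;0 0 0 0.035 0;0 0 0 0.010 0;0 0 0 0 0'
python3 -m jog '0 0 0 0.004 0;0 0 0 0.004 0;0 0 0 0.003 0;0 0 0 0 0'
python3 -m jog '0 0 0 0.003 0;0 0 0 0.002 0;0 0 0 0 0;0 0 0 0 0'
```

```text
time: 4.1
position: [0.4344, -0.0754, 0.0487]
tcp_rot: [[1.0, -0.008, -0.005], [-0.008, -1.0, 0.0], [-0.005, -0.0, -1.0]]
contact_force: [-0.5, -0.1, 0.2]
gripper_width: 0.002
grasp_force: 0.0
time: 4.43
position: [0.4359, -0.0755, 0.0408]
tcp_rot: [[1.0, -0.008, 0.0], [-0.008, -1.0, -0.0], [0.0, 0.0, -1.0]]
contact_force: [-1.7, -0.2, 1.5]
gripper_width: 0.0
grasp_force: 0.9
time: 4.77
position: [0.437, -0.0753, 0.0362]
tcp_rot: [[1.0, -0.007, -0.001], [-0.007, -1.0, 0.0], [-0.001, -0.0, -1.0]]
contact_force: [-0.8, -0.6, 2.1]
gripper_width: -0.003
grasp_force: 1.0
```

```bash
python3 -m jog '0 0 0 0.003 0;0 0 0 0.002 0;0 0 0 0 0;0 0 0 0 0'
python3 -m jog '0 0 0 0.002 0;0 0 0 0 0;0 0 0 0 0'
```

```text
time: 5.1
position: [0.4365, -0.0754, 0.0333]
tcp_rot: [[1.0, -0.006, -0.003], [-0.006, -1.0, -0.0], [-0.003, 0.0, -1.0]]
contact_force: [-2.6, -0.3, 3.6]
gripper_width: -0.0
grasp_force: 1.1
time: 5.35
position: [0.4365, -0.0754, 0.0313]
tcp_rot: [[1.0, -0.006, -0.003], [-0.006, -1.0, -0.0], [-0.003, 0.0, -1.0]]
contact_force: [-2.1, -0.6, 2.0]
gripper_width: -0.003
grasp_force: 1.2
```

```bash
python3 -m jog '0 0 0 0.002 0;0 0 0 0 0;0 0 0 0 0'
python3 - <<'E'
from h import *
s=env.read_state();print(s['contact_force'])
im=env.snapshot('wrist')[:,:,::-1];cv2.imwrite('pics/w2.png',im[60:460,80:560])
E
```

```text
time: 5.6
position: [0.4364, -0.0754, 0.0293]
tcp_rot: [[1.0, -0.007, -0.003], [-0.007, -1.0, -0.0], [-0.003, 0.0, -1.0]]
contact_force: [-1.6, -1.1, 2.6]
gripper_width: -0.0
grasp_force: 1.3
[-1.56227083 -1.05895747  2.58374094]
```

View pics/w2.png

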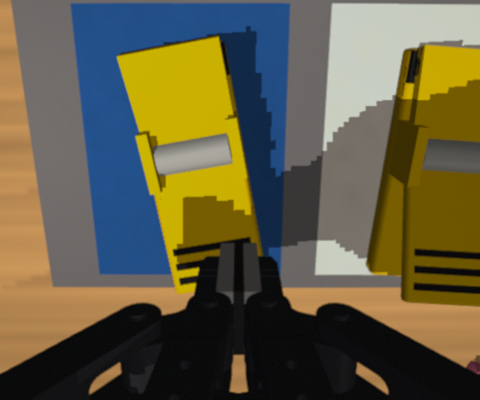

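The fingers are on the handle, which is pressed about 14 mm at only ~2.6 N, so the blue clip is weak. The other two still get tried.

```bash
python3 -m jog '0 0 0 -0.012 0;0 0 0 -0.02 0;0 0 0.027 0 0;0 0 0.027 0 0;0 0 0.027 0 0;0 0 0 0.011 0;0 0 0 0.004 0;0 0 0 0.004 0;0 0 0 0.004 0;0 0 0 0 0;0 0 0 0 0'
python3 -m jog '0 0 0 0.004 0;0 0 0 0.003 0;0 0 0 0 0;0 0 0 0 0'
```

```text
time: 6.57
position: [0.4359, -0.1555, 0.0384]
tcp_rot: [[1.0, -0.004, -0.004], [-0.004, -1.0, -0.001], [-0.004, 0.001, -1.0]]
contact_force: [-0.4, -2.4, 5.7]
gripper_width: 0.002
grasp_force: 2.7
time: 6.9
position: [0.4347, -0.1554, 0.0316]
tcp_rot: [[1.0, -0.004, -0.005], [-0.004, -1.0, -0.001], [-0.005, 0.001, -1.0]]
contact_force: [-3.5, -1.9, 8.4]
gripper_width: -0.001
grasp_force: 4.1
```

```bash
python3 -m jog '0 0 0 0.003 0;0 0 0 0 0;0 0 0 0 0'
python3 -m jog '0 0 0 -0.014 0;0 0 0 -0.020 0;0 0.004 0.033 0 0;0 0.003 0.033 0 0;0 0 0.033 0 0;0 0 0 0.015 0;0 0 0 0.004 0;0 0 0 0.004 0;0 0 0 0.004 0;0 0 0 0 0'
python3 -m jog '0 0 0 0.004 0;0 0 0 0.003 0;0 0 0 0 0;0 0 0 0 0'
python3 -m jog '0 0 0 0.003 0;0 0 0 0 0;0 0 0 0 0'
```

```text
time: 7.15
position: [0.4342, -0.1554, 0.0286]
tcp_rot: [[1.0, -0.004, -0.006], [-0.004, -1.0, -0.001], [-0.006, 0.001, -1.0]]
contact_force: [-3.7, -0.9, 10.1]
gripper_width: -0.0
grasp_force: 4.7
time: 7.98
position: [0.4406, -0.2545, 0.0352]
tcp_rot: [[1.0, -0.004, -0.008], [-0.004, -1.0, -0.002], [-0.008, 0.002, -1.0]]
contact_force: [-4.0, -5.3, 9.1]
gripper_width: 0.001
grasp_force: 4.1
time: 8.32
position: [0.4395, -0.2544, 0.0287]
tcp_rot: [[1.0, -0.004, -0.01], [-0.004, -1.0, -0.002], [-0.01, 0.002, -1.0]]
contact_force: [-5.6, -3.3, 9.7]
gripper_width: 0.002
grasp_force: 5.3
time: 8.57
position: [0.4396, -0.2542, 0.0259]
tcp_rot: [[1.0, -0.004, -0.009], [-0.004, -1.0, -0.002], [-0.009, 0.002, -1.0]]
contact_force: [-6.1, -2.7, 12.0]
gripper_width: 0.003
grasp_force: 5.9
```

Forces were 2.6 N on blue (weak), about 10 N on white and 12 N on red. I rise and look at the blue clip again.

```bash
python3 -m jog '0.055 0 0 -0.014 0;0.055 0 0 -0.035 0;0.055 0 0 -0.040 0;0.055 0 -0.03 -0.04 0;0.055 0 -0.032 -0.02 0;0.055 0 -0.032 0 0;0.055 0 -0.032 0 0;0.055 0 -0.032 0 0;0.055 0 -0.032 0 0;0.055 0 0 0 0;0.055 0 0 0 0;0.055 0 0 0 0'
python3 - <<'E'
from h import *
s=env.read_state();c=cam('wrist',s);im=env.snapshot('wrist')[:,:,::-1].copy();cv2.imwrite('pics/w3.png',im)
E
```

```text
time: 9.57
position: [0.4436, -0.0687, 0.1676]
tcp_rot: [[1.0, -0.002, -0.003], [-0.002, -1.0, 0.0], [-0.003, -0.0, -1.0]]
contact_force: [-0.6, 0.1, -0.8]
gripper_width: 0.642
grasp_force: 0.0
```

View pics/w3.png

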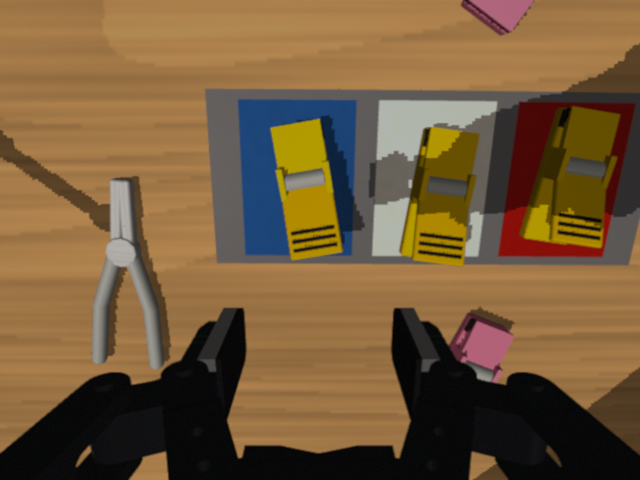

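The blue clip's pivot is at (305,180), its handle grip at (314,240) and its jaw end at (297,126). All three clips still lie on their squares.

Run:
```python
from h import *
s=env.read_state();c=cam('wrist',s)
H=onplane(c,(314,240),.042);P=onplane(c,(305,180),.035);J=onplane(c,(297,126),.025)
E=onplane(c,(316,253),.043)
print(H,P,J,E,[np.degrees(np.arctan2(*(b-a)[1::-1])).round(1) for a,b in((H,P),(H,J),(P,J))])
```

```text
[ 0.44188451 -0.06684745  0.042     ] [ 0.48138337 -0.06109021  0.035     ] [ 0.51575565 -0.05594528  0.025     ] [ 0.43295992 -0.06815232  0.043     ] [np.float64(8.3), np.float64(8.4), np.float64(8.5)]
```

```bash
python3 -m jog '0.055 0 0 0.02 -4.2;0.055 0 0 0.02 -4.3;0.055 0.0347 -0.002 0 0;0.055 0 0 0.035 0;0.055 0 0 0.035 0;0.055 0 0 0.025 0;0.055 0 0 0.015 0;0.055 0 0 0.01 0;0.055 0 0 0 0;0.055 0 0 0 0'
python3 - <<'E'
from h import *
im=env.snapshot('wrist')[:,:,::-1];cv2.imwrite('pics/w4.png',im[100:480,80:560])
E
```

```text
time: 10.45
position: [0.4772, -0.0642, 0.0071]
tcp_rot: [[0.99, 0.14, -0.004], [0.14, -0.99, -0.001], [-0.004, 0.0, -1.0]]
contact_force: [0.3, -0.3, 0.4]
gripper_width: 0.647
grasp_force: 0.0
```

View pics/w4.png

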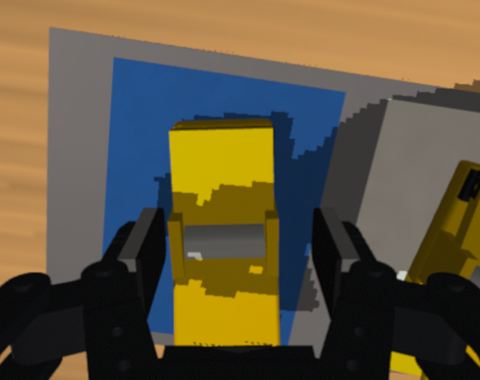

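The fingers straddle the clip at the pivot cheeks, about 3 mm to the right of centre. I correct for that and close.

```bash
python3 -m jog '0.055 0 -0.003 0.001 0;0 0 0 0 0;0 0 0 0 0;0 0 0 0 0;0 0 0 0 0'
```

```text
time: 10.92
position: [0.4776, -0.0603, 0.0074]
tcp_rot: [[0.99, 0.141, -0.001], [0.141, -0.99, 0.0], [-0.001, -0.0, -1.0]]
contact_force: [-0.2, -0.1, 5.0]
gripper_width: 0.41
grasp_force: 60.6
```

```bash
python3 -m jog '0 0 0 0 4;0 0 0 0 4;0 0.02 0 0 0;0 0.03 0 0 0;0 0.03 0 0 0;0 0.03 -0.01 0 0;0 0.02 -0.02 0 0;0 0.01 -0.03 0 0;0 0 -0.03 0 0;0 0 -0.02 0 0;0 0 0 0 0;0 0 0 0 0'
python3 - <<'E'
from h import *
s=env.read_state();c=cam('wrist',s)
a=env.snapshot('wrist')[:,:,::-1];b=env.snapshot('scene')[:,:,::-1]
cv2.imwrite('pics/w5.png',np.vstack([a[:,:][::1],b])[:, :] if 0 else np.hstack([cv2.resize(a,(400,300)),cv2.resize(b[100:400,180:580],(400,300))]))
cv2.imwrite('pics/w5full.png',a)
for cn in('wrist','scene'):
  for t in ['pen','bar','bar_knob']: print(cn,t,[(np.round(d['centre'],3).tolist(),round(d['p'],2)) for d in env.boxes_of(cn,t)][:3])
E
```

```text
time: 11.92
position: [0.6177, 0.0531, 0.0075]
tcp_rot: [[1.0, 0.005, -0.0], [0.005, -1.0, 0.004], [-0.0, -0.004, -1.0]]
contact_force: [-0.0, 3.9, 6.8]
gripper_width: 0.41
grasp_force: 61.1
wrist pen [([0.54, -0.015, 0.005], 0.55)]
wrist bar []
wrist bar_knob []
scene pen [([0.606, 0.252, 0.0], 0.96)]
scene bar [([0.79, 0.072, 0.055], 0.24)]
scene bar_knob []
```

View pics/w5.png

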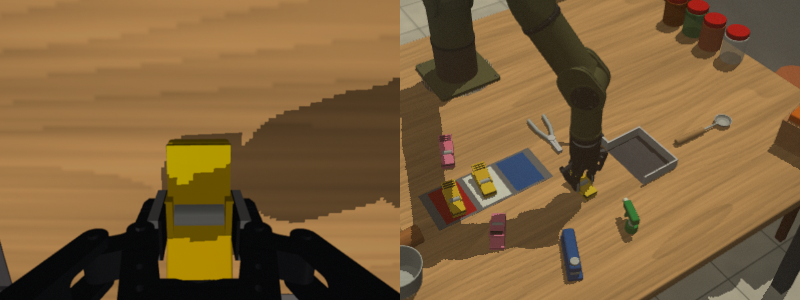

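The wrist half shows the clip held square. The scene half shows the pen ahead of the gripper at crop (640,155), clear of the pliers at (545,130). I continue into the pen.

```bash
python3 -m jog '0 0.003 -0.02 0 0;0 0.004 -0.03 0 0;0 0 -0.03 0 0;0 0 -0.03 0 0;0 0 -0.03 0 0;0 0 -0.03 0 0;0 0 -0.015 0 0;0 0 -0.010 0 0;0 0 0 0 0;0 0 0 0 0'
python3 - <<'E'
from h import *
a=env.snapshot('wrist')[:,:,::-1];b=env.snapshot('side')[:,:,::-1]
cv2.imwrite('pics/w6.png',np.hstack([cv2.resize(a,(400,300)),b[200:500,100:500]][:1]+[cv2.resize(b[180:480,100:500],(400,300))]))
E
```

```text
time: 13.15
position: [0.6247, 0.2428, 0.0074]
tcp_rot: [[1.0, 0.001, -0.001], [0.001, -1.0, -0.002], [-0.001, 0.002, -1.0]]
contact_force: [-0.4, 1.8, 9.3]
gripper_width: 0.408
grasp_force: 61.3
```

View pics/w6.png

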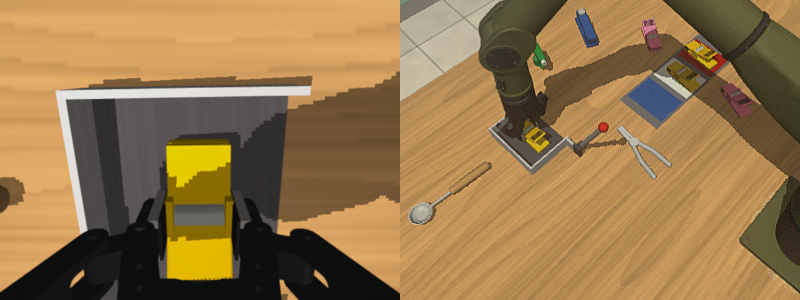

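The clip sits wholly inside the pen, and the bar is still open with its knob at crop (603,127). I release, lift and go behind the knob.

```bash
python3 -m jog '0.055 0 0 0 0;0.055 0 0 0 0;0.055 0 0 0 0;0.055 0 0 -0.01 0;0.055 0 0 -0.03 0;0.055 0 0 -0.04 0;0.055 0 0 -0.04 0;0.055 0 0 -0.04 0;0.055 0 0 -0.04 0;0 0 0 -0.04 0;0 0 0 -0.01 0;0 0 0 0 0'
python3 -m jog '0 -0.03 0.008 0 0;0 -0.03 0.008 0 0;0 -0.03 0.008 0 0;0 -0.03 0.008 0 0;0 -0.03 0.008 0 0;0 -0.03 0.008 0 0;0 -0.03 0.008 0 0;0 -0.03 0.008 0 0;0 0 0 0 0;0 0 0 0 0'
python3 - <<'E'
from h import *
b=env.snapshot('scene')[:,:,::-1];d=env.snapshot('side')[:,:,::-1]
cv2.imwrite('pics/w7.png',np.hstack([b[120:420,200:600],d[180:480,100:500]]))
E
```

```text
time: 14.25
position: [0.6261, 0.246, 0.2612]
tcp_rot: [[1.0, 0.001, 0.005], [0.001, -1.0, 0.004], [0.005, -0.004, -1.0]]
contact_force: [0.2, 0.6, -0.1]
gripper_width: 0.224
grasp_force: 0.0
time: 15.08
position: [0.3823, 0.1788, 0.2561]
tcp_rot: [[1.0, 0.003, -0.005], [0.003, -1.0, -0.003], [-0.005, 0.003, -1.0]]
contact_force: [0.2, -0.9, -0.3]
gripper_width: 0.0
grasp_force: 0.0
```

View pics/w7.png

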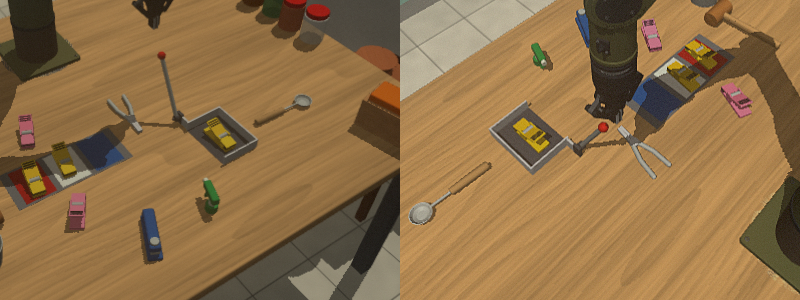

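The clip lies wholly in the pen, the bar is still open, and the gripper is behind and above the knob. I descend and push.

```bash
python3 -m jog '0 -0.005 0 0.03 0;0 0 0 0.03 0;0 0 0 0.03 0;0 0 0 0 0;0 0.01 0 0 0;0 0.015 0 0 0;0 0.015 0 0 0;0 0.015 0 0 0;0 0.015 0 0 0'
python3 -m jog '0 0.015 0 0 0;0 0.015 0 0 0;0 0.015 0 0 0;0 0.010 0 0 0;0 0.008 0 0 0;0 0 0 0 0;0 0 0 0 0'
python3 - <<'E'
from h import *
env.snapshot('scene');print([(np.round(d['centre'],3).tolist(),round(d['p'],2)) for d in env.boxes_of('scene','bar_knob')])
b=env.snapshot('scene')[:,:,::-1];d=env.snapshot('side')[:,:,::-1]
cv2.imwrite('pics/w8.png',np.hstack([b[120:420,200:600],d[180:480,100:500]]))
E
```

```text
time: 15.93
position: [0.4507, 0.181, 0.1675]
tcp_rot: [[1.0, 0.002, -0.002], [0.002, -1.0, 0.001], [-0.002, -0.001, -1.0]]
contact_force: [-0.6, -0.6, 1.3]
gripper_width: -0.003
grasp_force: 0.1
time: 16.52
position: [0.5123, 0.1806, 0.1667]
tcp_rot: [[1.0, 0.001, -0.003], [0.001, -1.0, 0.001], [-0.003, -0.001, -1.0]]
contact_force: [-0.4, 0.7, 0.4]
gripper_width: -0.002
grasp_force: 0.0
[([0.549, 0.175, 0.126], 0.57), ([0.46, -0.154, 0.026], 0.16)]
```

```bash
python3 -m jog '0 0 0 0 0;0 -0.02 0 0 0;0 -0.03 0 -0.02 0;0 -0.03 0 -0.03 0;0 -0.03 0 -0.03 0;0 0 0 0 0;0 0 0 0 0;0 0 0 0 0;0 0 0 0 0'
python3 - <<'E'
from h import *
b=env.snapshot('scene')[:,:,::-1];d=env.snapshot('side')[:,:,::-1]
cv2.imwrite('pics/w9.png',np.hstack([b[120:420,200:600],d[180:480,100:500]]))
E
```

```text
time: 17.47
position: [0.404, 0.18, 0.2448]
tcp_rot: [[1.0, 0.001, -0.003], [0.001, -1.0, -0.001], [-0.003, 0.001, -1.0]]
contact_force: [-0.1, -1.2, 0.1]
gripper_width: 0.001
grasp_force: 0.0
```

View pics/w9.png

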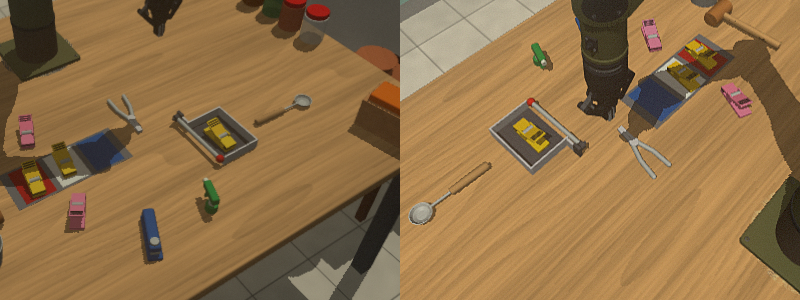

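The bar lies across the mouth, with its knob at crop (220,158). The clip is inside the pen, the two good clips are on their squares, and the arm is clear.

```bash
python3 -c "
from cell import env
print(env.sign_off())"
```

```text
the job is handed in; nothing more can be done
None
```

The job is handed in: I tried the clips in the order blue, white, red, and the weak one was on blue (about 2.6 N, against 10 to 12 N for the other two); it is now in the reject pen with the bar shut across the mouth, and the two good clips are still on their squares.

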